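Find and mark the rubbing spot of a blower wheel

ROBOT

A 6-joint arm with a two-finger parallel gripper is mounted at the origin on a cart in front of the work surface, level with it; the furniture and walls round the work are solid. World frame = base frame: x ahead of the robot, y to its left, z up, the work surface at z = 0. Lengths are in mm, angles in rad, forces in N, time in s.
With the tool pointing down it reaches from about 300 to 775 mm from the base axis. Payload 14.6 kg.
Tool frame: the origin (TCP) lies on the centre line of the jaws, within the pads' length; the fingertips stand 19 mm ahead of it and the grasp point (between the pads) is the TCP (bot.tip_reach is the distance from the TCP to the fingertips, in mm); z points along the fingers, y is the line along which they close (so a half turn about z gives the same grasp; the last joint's range is limited). The gripper opens to 85 mm and grips with 20 to 120 N. Pads are 22 mm wide; open, the fingers measure 114 mm over their backs; the gripper's body (76 mm by 85 mm) begins 54 mm behind the grasp point. The pads swing forward as they close: fully open they stand 13 mm farther back than shut.
Start: joints at [-1.314, 0.3, 1.521, -0, 1.321, -0.067], TCP at [174.987, -521.411, 250.281] pointing down, gripper open.
Joint ranges: [-3.03, 3.03], [-0.79, 2.21], [0.23, 2.52], [-1.04, 4.18], [0, 3.07], [-2.55, 2.55]. Speed limits (rad/s): [2.22, 2.22, 2.57, 3.14, 3.14, 3.14].

INTERFACE

Orientations are given as a unit quaternion [w, x, y, z].
In Python, from rig import bot gives the robot as it stands. Calls block until the motion is done:
- bot.move_to(position, orientation): joint-space move of the TCP to a pose.
- bot.servo_line(position, attitude=None, speed=150, until_force=None): straight line of the TCP; attitude=None keeps the orientation; speed is the mean speed in mm/s. With until_force (N) it stops when the force on the tool has changed by that much, and returns True; else False.
- bot.move_joints(angles): joint-space move.
- bot.move_gripper(opening, grip_force=None): finger opening in mm; grip_force is the grip in N (None keeps the last); returns when the fingers have stopped.
- bot.dwell(seconds).
- bot.ik(position, orientation): joint angles nearest the present ones, or None.
- bot.read_state(): the state.
- bot.read_camera(name): name is "side" or "top" or "wrist"; returns a dict with "image" (480x640x3 uint8, blue, green, red), "depth" (480x640 float32, mm along the optical axis (not along the pixel's ray), 0 where there is no reading), "fovy" (degrees; the focal length in pixels is half the picture's height over the tangent of half this angle, whatever the lens; pixels are square), "cx", "cy" (the principal point, pixels), "eye" and "attitude" of the camera in the world; the wrist camera has in their place "mount" (4x4, takes a point from camera to tool coordinates, whose origin is the TCP and whose axes are the flange's). Camera axes: x right, y down, z forward; pixel columns grow to the right and rows downward; lengths in mm; the calibration is good to about 2 mm. The wrist camera is an equidistant fisheye: a pixel r from the principal point sees the ray r / f radians off the axis. A picture is of the moment at which its call begins: read the wrist's pose just before it.
A pose or a line that the arm cannot do raises bot.MotionError and nothing moves.
- bot.finish_job(): hands the job in; it is judged then, once.
The state is a dict: "clock": time; "joint_positions": joint angles; "qvel": joint speeds; "effort": joint torques, N m; "ee_pos": TCP position; "tool_rot": TCP orientation; "ft_force": force on the tool from outside, world axes, zero at the start; "moment": the same for the moment, N m; "grip_width": finger opening in mm; "grip_force": force on a finger pad.
Only numpy, scipy, OpenCV 4.12 (cv2) and the standard library are available. Lean on these libraries where they do the work, as an engineer would, in place of code of your own. Each camera call takes 0.05 s, during which the arm holds its last target. There are 200 camera calls.

TASK

This blower wheel rubs at one spot of its turn. Turn it slowly by the knob of its crank and feel for the spot where the drag clearly rises, without shoving the casing over its mat, and leave the wheel standing in that spot. Then set the small green cap down flat on the casing's rim, right in front of the wheel's pointer, to mark it; leave everything else alone.

Things in the scene. Friction and masses are not known exactly. Their poses are not given: they have to be found in the camera images.
- casing_axis (a point): Point on the wheel's upright axis, 40 mm above the bench, level with the top of the round grey casing (200 mm in diameter). The casing is not screwed down: it stands on a fixed rubber mat (216 mm wide, 4 mm thick) and slides once pushed sideways with some 25 N; it must stay within 10 mm of where it stood. The point's x axis is the casing's own.
- wheel (a joint): Angle of the wheel about its upright axis in rad, growing counter-clockwise seen from above; at 0 the pointer lies along the x axis of casing_axis. It starts within 1.2 of 0 and turns more than a whole turn either way (stops at -9 and 9). The rubbing spot lies out of sight under the wheel, at least 0.5 rad from the start either way.
- crank_knob (a point): Middle of the crank's knob: an upright black cylinder, 17 mm in diameter and 30 mm tall (from 46 to 76 mm above the bench), which spins freely on its own pin, 45 mm from the wheel's axis on the side opposite to the pointer. The steel crank arm lies right beneath it, its top 44 mm above the bench; the wheel's vanes reach 38 mm above the bench, the hub (38 mm in diameter) 48 mm.
- pointer_tip (a point): Tip of the narrow black pointer bar on the wheel, 60 mm from the axis, opposite to the crank, 42 mm above the bench.
- mark_place (a point): Point carried by the wheel, 82 mm from its axis, 22 mm beyond the pointer's tip, at the height of the rim: where the middle of the cap's underside belongs.
- cap: Small green plastic cap, a round shallow dish 24 mm in diameter and 9 mm tall, lying on the bench to the right of the blower. Origin at the centre of its underside, z axis up.
- tape: Bystander: roll of black tape lying flat, 62 mm in diameter, 19 mm tall; origin under its centre.
- parts_box: Bystander: small light-blue parts box with a clear lid, 31x27x18 mm; origin under its centre.
- rotor: The wheel itself: aluminium, 120 mm in diameter, x axis along its pointer, origin on its axis at bench level. Even drag takes 1 to 2 N at the crank knob; over the rubbing arc of some 0.3 rad this jumps to some 7 to 12 N on entering and still 4 to 8 N in its middle, and is gone on leaving. It can be turned right through, and stays where it is left there.
- shroud: The casing's grey ring round the wheel, fixed to the casing: its top is a flat solid rim from 64 to 100 mm from the axis, 40 mm above the bench. Origin on the wheel's axis, at bench level.

How it is judged (in metres and radians):
On the way:
1. the wheel has been turned into its rubbing spot and stands there let go (contact force between rotor and anything else above 3 N and contact force between the fingers and rotor below 0.2 N), for 0.3 s.
At the end, for the whole second after the job is handed in: The wheel stands still in its rubbing spot (the wheel presses on what it rubs against with more than 3 N), the cap lies flat and at rest on the casing's rim with its middle within 15 mm of mark_place, just beyond the pointer's tip, and the casing is within 10 mm of where it stood (contact force between rotor and anything else above 3 N and horizontal distance between cap and mark_place below 0.015 m and height (world z) of cap between 0.036 and 0.045 m and angle between cap's own z axis and vertical below 0.15 rad and linear speed of cap below 0.02 m/s and distance of casing_axis from where it was at the start of the episode below 0.01 m); the robot touches nothing.
It fails at once if the casing is shoved more than 10 mm over its mat (distance of casing_axis from where it was at the start of the episode above 0.01 m).
It fails at once if the wheel is spun fast (over 8 rad/s) (velocity of joint wheel above 8 rad/s or velocity of joint wheel below -8 rad/s).
It fails at once if the tape or the parts box is moved by more than 20 mm (distance of any of tape, parts_box from where it was at the start of the episode above 0.02 m).
It also fails if it takes over 64 s, if anything falls off the work surface, if the arm or the gripper's body presses on something with over 40 N, if the wrist force passes 120 N, or if a joint passes its speed limit or range.

## Working session

There is one attempt and no reset: what is moved stays moved. The work goes in short steps, each a Python script; the robot and the scene stay as the last script left them, time stands still between calls to the robot, and variables do not carry over. Pictures are saved under pics/ and viewed, at most 10 in all, crops included, and the job is handed in when it is done.

```bash
ls; mkdir -p pics
python3 - <<'E'
from rig import bot
import cv2,numpy as np,pickle
s=bot.read_state();print(s)
for n in("top","side"):
    c=bot.read_camera(n);print(n,c["fovy"],c["cx"],c["cy"],c["eye"],c["attitude"])
    cv2.imwrite(f"pics/{n}0.png",c["image"]);pickle.dump(c,open(n+"0.pkl","wb"))
E
```

```text
pics
{'clock': 0.0, 'joint_positions': array([-1.31356514e+00,  3.00522933e-01,  1.52161623e+00, -8.98423564e-06,
        1.32068346e+00, -6.66016004e-02]), 'qvel': array([-0.00064642,  0.00035006,  0.00034283,  0.00027944, -0.00106674,
        0.00172181]), 'effort': array([-3.35543054e-04, -5.43507028e+01, -3.61798847e+01, -1.14255661e-04,
        4.00790392e-03, -2.68979718e-06]), 'ee_pos': array([ 174.94991715, -521.20167749,  249.6779945 ]), 'tool_rot': array([-6.11779009e-04,  9.86919788e-01,  1.61210897e-01, -6.28603192e-05]), 'ft_force': array([-0.03364204, -0.17786711,  0.03885653]), 'moment': array([-0.02345321,  0.01570464, -0.0223365 ]), 'grip_force': 0.0, 'grip_width': 85.31725964077134}
top 43.295090117730346 315.8210859479785 245.58512702574637 [ 344.10170046  -47.00745737 1466.34769554] [ 0.06488429 -0.70304743  0.70554388 -0.06100961]
side 42.40821888905246 328.0485170062171 234.80386456683968 [1024.06017832 -890.068775   1057.92988555] [-0.36715337  0.90089163  0.21414972 -0.08793508]
```

View pics/top0.png

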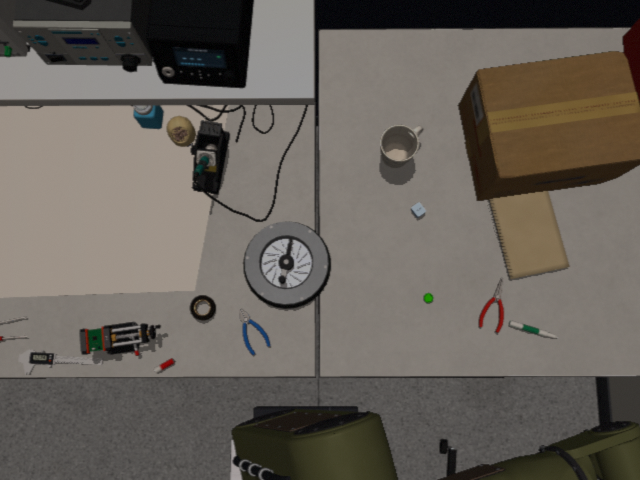

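The top picture shows the casing at about (287,264), with the knob near (282,280) and the pointer up near (290,240). The cap is at (429,298), the tape at (203,308) and the box at (418,211). Next I'll turn these into positions.

```bash
cat > h.py <<'E'
import numpy as np,cv2,pickle
from scipy.spatial.transform import Rotation as R
def rot(q): return R.from_quat([q[1],q[2],q[3],q[0]])
def quat(r):
    x=r.as_quat(); return [x[3],x[0],x[1],x[2]]
def down(a): # tool z down; tool y axis (closing) at world angle a
    y=np.array([np.cos(a),np.sin(a),0]);z=np.array([0,0,-1.]);x=np.cross(y,z)
    return quat(R.from_matrix(np.c_[x,y,z]))
def at_z(c,u,v,z):
    f=240/np.tan(np.radians(c["fovy"]/2))
    d=rot(c["attitude"]).apply([(u-c["cx"])/f,(v-c["cy"])/f,1]); e=np.array(c["eye"])
    return e+d*(z-e[2])/d[2]
def proj(c,p):
    f=240/np.tan(np.radians(c["fovy"]/2))
    q=rot(c["attitude"]).inv().apply(np.array(p,float)-c["eye"]); return f*q[:2]/q[2]+[c["cx"],c["cy"]]
E
python3 - <<'E'
from h import *
c=pickle.load(open("top0.pkl","rb"));im=c["image"]
hsv=cv2.cvtColor(im,cv2.COLOR_BGR2HSV)
def cen(m,z,n):
    v,u=np.nonzero(m);print(n,len(u),u.mean(),v.mean(),at_z(c,u.mean(),v.mean(),z)[:2])
g=(hsv[...,0]>45)&(hsv[...,0]<75)&(hsv[...,1]>180);g[:,:400]=0;g[:,460:]=0
cen(g,6,"cap")
# casing top from depth: z map
f=240/np.tan(np.radians(c["fovy"]/2));uu,vv=np.meshgrid(np.arange(640),np.arange(480))
d=c["depth"];P=np.stack([(uu-c["cx"])/f*d,(vv-c["cy"])/f*d,d],-1)
W=rot(c["attitude"]).apply(P.reshape(-1,3)).reshape(480,640,3)+c["eye"]
roi=np.zeros((480,640),bool);roi[210:320,235:340]=1
rim=roi&(abs(W[...,2]-40)<6);
v,u=np.nonzero(rim);(cx,cy),r=cv2.minEnclosingCircle(np.c_[u,v].astype(np.float32));print("circle",cx,cy,r,at_z(c,cx,cy,40),r*(c["eye"][2]-40)/f)
cen(roi&(W[...,2]>64),76,"knob"); 
s=pickle.load(open("side0.pkl","rb"));p=proj(s,at_z(c,cx,cy,40));print(p)
a=im[205:325,230:345];a=cv2.resize(a,None,fx=4,fy=4,interpolation=cv2.INTER_CUBIC)[:,:400]
x,y=p.astype(int);b=s["image"][max(y-75,0):y+75,x-75:x+75];b=cv2.resize(b,None,fx=3,fy=3)
o=np.zeros((480,860,3),np.uint8);a=cv2.resize(im[205:325,230:330],(400,480));o[:,:400]=a;o[:b.shape[0],402:402+b.shape[1]]=b
cv2.imwrite("pics/crop.png",o[:,:800])
E
```

```text
cap 58 428.32758620689657 292.5 [ 490.91050997 -311.0101194 ]
circle 274.8043518066406 250.80435180664062 57.00343704223633 [588.83522006  58.68090301  40.        ] 134.45700041278783
knob 87 288.2298850574713 270.0 [537.34988228  24.44634294]
[345.02004199 220.3497896 ]
```

View pics/crop.png

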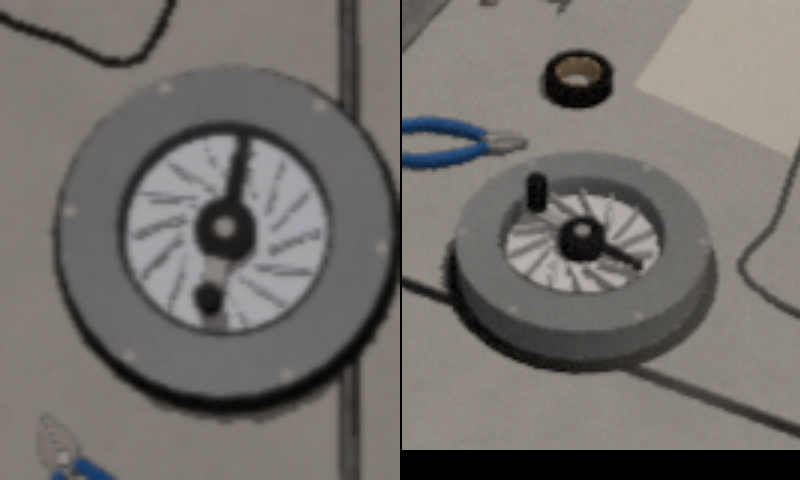

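The zoomed crop puts the casing rim's centre near (286.4,263), the hub at (286.2,262), the knob top at (282.2,279.7) and the pointer tip at about (290.7,239). The depth mask was noisy, so I'll use these edge readings and check them against the given sizes.

Run:
```python
from h import *
from rig import bot
c=pickle.load(open("top0.pkl","rb"));im=c["image"]
hsv=cv2.cvtColor(im,cv2.COLOR_BGR2HSV)
g=(hsv[...,0]>45)&(hsv[...,0]<75)&(hsv[...,1]>150);m=np.zeros_like(g);m[285:312,415:442]=g[285:312,415:442]
v,u=np.nonzero(m);print("cap",len(u),u.mean(),v.mean(),np.ptp(u),np.ptp(v),at_z(c,u.mean(),v.mean(),7))
# rim edge: radial fit on grey levels -> Hough-free: edges by circle fit of crop reading
gray=cv2.GaussianBlur(cv2.resize(im[205:325,230:345],None,fx=4,fy=4,interpolation=cv2.INTER_CUBIC),(5,5),0)
gray=cv2.cvtColor(gray,cv2.COLOR_BGR2GRAY)
h=cv2.HoughCircles(gray,cv2.HOUGH_GRADIENT,1,20,param1=80,param2=20,minRadius=95,maxRadius=180);
for x,y,r in (h[0][:5] if h is not None else []): print("hough",230+x/4,205+y/4,r/4,at_z(c,230+x/4-.4,205+y/4-.4,40)[:2])
ax=at_z(c,286.2,262.9,40);hub=at_z(c,286.1,262,48);k=at_z(c,282.2,279.6,74);t=at_z(c,290.7,239,42)
print(ax,hub,k,t,np.linalg.norm((k-ax)[:2]),np.linalg.norm((t-ax)[:2]),np.arctan2(*(ax-k)[1::-1]),np.arctan2(*(t-ax)[1::-1]))
print(bot.tip_reach)
A=ax[:2]
for th in np.arange(-3.2,6.3,.4):
    p=[*(A+45*np.array([np.cos(th),np.sin(th)])),74]
    o=[]
    for off in(0,np.pi):
        j=bot.ik(p,down(th+np.pi/2+off));o.append(None if j is None else np.round(j[[0,5]] if hasattr(j,'shape') else [j[0],j[5]],2))
    print(round(th,2),o)
```

```text
cap 66 428.0 297.6060606060606 8 9 [ 478.47165494 -309.59581387    7.        ]
hough 286.875 264.875 43.75 [555.65722816  30.54859603]
hough 283.875 260.625 44.575 [565.93623977  37.76921964]
hough 291.625 255.625 33.7 [577.95601388  19.31515127]
hough 278.625 266.375 33.5 [552.12152045  50.19531375]
hough 281.625 272.125 34.925 [538.27752305  42.94499592]
[559.45564454  31.22592326  40.        ] [560.40718951  31.03666148  48.        ] [515.24345578  38.41008176  74.        ] [617.06653064  20.64688024  42.        ] 44.792072600804076 58.574144027062395 -0.16108480508994227 -0.18160604025891866
19.0
-3.2 [array([-0.01,  1.62]), array([-0.01, -1.52])]
-2.8 [array([-0.04,  1.19]), array([-0.04, -1.95])]
-2.4 [array([-0.07,  0.76]), array([-0.07, -2.38])]
-2.0 [array([-0.09,  0.34]), None]
-1.6 [array([-0.09, -0.06]), None]
-1.2 [array([-0.08, -0.45]), None]
-0.8 [array([-0.06, -0.83]), array([-0.06,  2.31])]
-0.4 [array([-0.04, -1.21]), array([-0.04,  1.93])]
-0.0 [array([-0.01, -1.58]), array([-0.01,  1.56])]
0.4 [array([ 0.02, -1.95]), array([0.02, 1.19])]
0.8 [array([ 0.05, -2.33]), array([0.05, 0.82])]
1.2 [None, array([0.06, 0.43])]
1.6 [None, array([0.07, 0.04])]
2.0 [None, array([ 0.07, -0.36])]
2.4 [array([0.05, 2.36]), array([ 0.05, -0.78])]
2.8 [array([0.02, 1.93]), array([ 0.02, -1.21])]
3.2 [array([-0.02,  1.5 ]), array([-0.02, -1.64])]
3.6 [array([-0.05,  1.06]), array([-0.05, -2.08])]
4.0 [array([-0.07,  0.64]), array([-0.07, -2.5 ])]
4.4 [array([-0.09,  0.22]), None]
4.8 [array([-0.09, -0.18]), None]
5.2 [array([-0.08, -0.57]), None]
5.6 [array([-0.06, -0.94]), array([-0.06,  2.2 ])]
6.0 [array([-0.03, -1.32]), array([-0.03,  1.82])]
```

The checks hold: knob radius 44.8 mm against 45, and pointer radius 58.6 mm against 60. I'll straddle the knob with a loose gripper, keep its closing line tangential, and turn it counter-clockwise.

```bash
cat > turn.py <<'E'
from h import *
from rig import bot
A=np.array([559.5,31.2]);Z=73
def pose(th,off,r=45): return [*(A+r*np.array([np.cos(th),np.sin(th)])),Z],down(th+np.pi/2+off)
def ft(th):
    f=bot.read_state()["ft_force"];return f@[-np.sin(th),np.cos(th),0],f@[np.cos(th),np.sin(th),0]
def ang():
    p=bot.read_state()["ee_pos"][:2]-A;return np.arctan2(p[1],p[0])%(2*np.pi)
E
python3 - <<'E'
from turn import *
th=2.98;p,q=pose(th,0)
bot.move_to([*p[:2],160],q)
bot.move_gripper(42,20)
print("zero",ft(th))
print(bot.servo_line(p,speed=100,until_force=8), bot.read_state()["ee_pos"])
bot.move_gripper(20,20)
s=bot.read_state();print(s["grip_width"],s["clock"],ft(th))
hit=False
while th<6.9:
    th+=.2
    h=bot.servo_line(*pose(th,0),speed=25,until_force=4.)
    f=ft(th);print(round(th,2),h,np.round(f,1),round(ang(),3))
    if h or abs(f[0])>4: break
print(bot.read_state()["clock"],bot.read_state()["joint_positions"][5])
E
```

```text
zero (np.float64(-0.1624038105908005), np.float64(0.07115309656656461))
False [515.41496856  38.4416741   73.57084829]
19.908461502365874 4.3083 (np.float64(0.3605590160751404), np.float64(-0.23086764629623643))
3.18 False [-0.9  0.1] 3.18
3.38 False [-0.2  0.7] 3.378
3.58 False [0.1 0.3] 3.578
3.78 False [ 0.1 -0.2] 3.777
3.98 False [ 0.6 -0.3] 3.977
4.18 False [-0.1 -0.1] 4.178
4.38 False [-0.5 -0.1] 4.378
4.58 False [ 0.3 -0.3] 4.578
4.78 False [-0.6  0.4] 4.778
4.98 False [-0.7  0.3] 4.978
5.18 False [0.1 0.5] 5.178
5.38 False [0.4 0.2] 5.378
5.58 False [0.8 0.4] 5.578
5.78 False [-1.1  0.9] 5.778
5.98 False [0.6 0.1] 5.978
6.18 True [-0.   0.5] 6.166
12.325 -1.482157779357207
```

Run:
```python
from turn import *
th=ang();t0=th
for i in range(3):
    h=bot.servo_line(*pose(t0+.05*(i+1),0),speed=15,until_force=3.)
    s=bot.read_state();print(h,np.round(ft(ang()),1),round(ang()-t0,3),s["clock"])
c=bot.read_camera("top");cv2.imwrite("pics/t1.png",cv2.resize(c["image"][195:335,220:350],None,fx=4,fy=4))
```

```text
True [-4.   0.3] 0.02 12.5333
True [-2.7  0.6] 0.033 12.7417
True [-3.3  0. ] 0.041 12.95
```

View pics/t1.png

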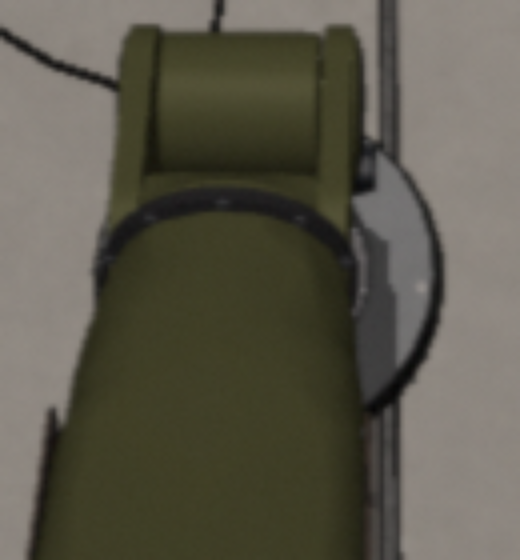

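Drag stays up past 6.166 (resistance of about -3 to -4 N). The arm hides the wheel in this picture. I'll walk on in small steps towards the middle and watch the drag.

Run:
```python
from turn import *
t0=6.166
for d in (.07,.1,.13,.16,.19):
    h=bot.servo_line(*pose(t0+d,0),speed=15,until_force=22.)
    f=[ft(t0+d)[0]];bot.dwell(.05);f.append(ft(t0+d)[0])
    print(h,np.round(f,1),d,(ang()-t0)%6.283,bot.read_state()["clock"])
    if d>=.13 and abs(f[0])<1.5: break
```

```text
False [-7.2 -8.3] 0.07 0.05514095917608852 13.3083
False [-1.8 -1.8] 0.1 0.10082337201154346 13.6083
False [-2.5 -3.6] 0.13 0.12974869693623603 13.9083
False [-3.  -2.8] 0.16 0.16224934658044443 14.2083
False [-0.4 -0.4] 0.19 0.1978948695098346 14.5083
```

Run:
```python
from turn import *
t0=6.166
for d in (.21,.23,.25,.27,.30,.33,.36,.40):
    h=bot.servo_line(*pose(t0+d,0),speed=15,until_force=22.)
    f=[ft(t0+d)[0]];bot.dwell(.05);f.append(ft(t0+d)[0])
    print(h,np.round(f,1),d,(ang()-t0)%6.283,bot.read_state()["clock"])
```

```text
False [-0.6 -0. ] 0.21 0.21255543257356102 14.8083
False [1.1 0.6] 0.23 0.23171991564948335 15.1083
False [0.6 0.5] 0.25 0.2501791174631922 15.4083
False [0.1 0.2] 0.27 0.26980139810373327 15.7083
False [-0.4 -0.5] 0.3 0.29854736382532376 16.0083
False [-0.8 -0.7] 0.33 0.3298510323840782 16.3083
False [-0.7 -0.2] 0.36 0.35983785367563037 16.6083
False [-0.3 -0.9] 0.4 0.40038699855653537 16.925
```

The drag is gone by about +0.2. I'll come back from the other side to bracket the spot's middle; the pads' play cancels out in the mean.

Run:
```python
from turn import *
t0=6.166;pk=None
for d in np.arange(.37,-.02,-.025):
    h=bot.servo_line(*pose(t0+d,0),speed=15,until_force=22.)
    f=[ft(t0+d)[0]];bot.dwell(.05);f.append(ft(t0+d)[0]);g=max(map(abs,f))
    print(h,np.round(f,1),round(d,3),round((ang()-t0+1)%6.283-1,3),bot.read_state()["clock"])
    if pk is None and g>3: pk=d
    if pk is not None and d<pk-.1: break
```

```text
False [-1.1  0.5] 0.37 0.37 17.225
False [ 0.3 -0.2] 0.345 0.345 17.525
False [-0.4  0.7] 0.32 0.321 17.825
False [0.7 1. ] 0.295 0.295 18.125
False [ 0.4 -0. ] 0.27 0.27 18.425
False [0.8 0.2] 0.245 0.243 18.725
False [1.  1.2] 0.22 0.22 19.025
False [1.4 0.8] 0.195 0.195 19.325
False [4.4 4.1] 0.17 0.174 19.625
False [6.5 5.8] 0.145 0.153 19.925
False [5.9 6.4] 0.12 0.13 20.225
False [10.5 10.4] 0.095 0.117 20.525
False [0.2 0.4] 0.07 0.063 20.825
```

Run:
```python
from turn import *
t0=6.166
def rep(h=None):
    f=ft(t0+.1)[0];bot.dwell(.05);print(h,np.round([f,ft(t0+.1)[0]],1),round((ang()-t0+1)%6.283-1,3),bot.read_state()["clock"])
for d in (.08,.095,.11,.12):
    rep(bot.servo_line(*pose(t0+d,0),speed=12,until_force=22.))
print("back off")
for d in (.10,.085): rep(bot.servo_line(*pose(t0+d,0),speed=15,until_force=22.))
```

```text
False [0.2 0.7] 0.077 21.125
False [-0.2 -0.1] 0.095 21.425
False [ 0.8 -0.6] 0.111 21.725
False [-0.7  0. ] 0.119 22.025
back off
False [-0.8 -0.1] 0.1 22.325
False [ 0.  -1.1] 0.085 22.625
```

Run:
```python
from turn import *
t0=6.166
for d in (.11,.125,.135,.145,.155):
    h=bot.servo_line(*pose(t0+d,0),speed=12,until_force=22.)
    f=ft(t0+.1)[0];bot.dwell(.05);g=ft(t0+.1)[0];print(h,np.round([f,g],1),round((ang()-t0+1)%6.283-1,3),bot.read_state()["clock"])
    if g<-2 and f<-2: break
```

```text
False [-1.1 -1. ] 0.111 22.925
False [-2.5 -2.2] 0.122 23.225
```

Run:
```python
from turn import *
t0=6.166
for d in (.132,.139,.146):
    h=bot.servo_line(*pose(t0+d,0),speed=12,until_force=22.)
    f=ft(t0+.1)[0];bot.dwell(.05);g=ft(t0+.1)[0];print(np.round([f,g],1),round((ang()-t0+1)%6.283-1,3))
    if g<-3.8: break
x=(ang()-t0+1)%6.283-1
bot.servo_line(*pose(t0+x-.032,0),speed=20);print("wheel~",x-.032,ft(t0)[0])
bot.move_gripper(34)
p,q=pose(t0+x-.032,0);bot.servo_line([*p[:2],190],speed=120)
r=bot.read_state();c=bot.read_camera("wrist");pickle.dump((r,c),open("w.pkl","wb"))
cv2.imwrite("pics/w.png",c["image"]);print(r["clock"],c["mount"],c["fovy"])
```

```text
[-3.5 -4.3] 0.127
wheel~ 0.09544786274853403 0.5364958103409886
25.1917 [[-4.02800037e-04 -9.62699081e-01 -2.70574051e-01  6.83086312e+01]
 [ 9.99999817e-01 -5.10044032e-04  3.26043671e-04  7.05550279e-01]
 [-4.51886623e-04 -2.70573870e-01  9.62699110e-01 -1.22086786e+02]
 [ 0.00000000e+00  0.00000000e+00  0.00000000e+00  1.00000000e+00]] 65.70646984690485
```

View pics/w.png

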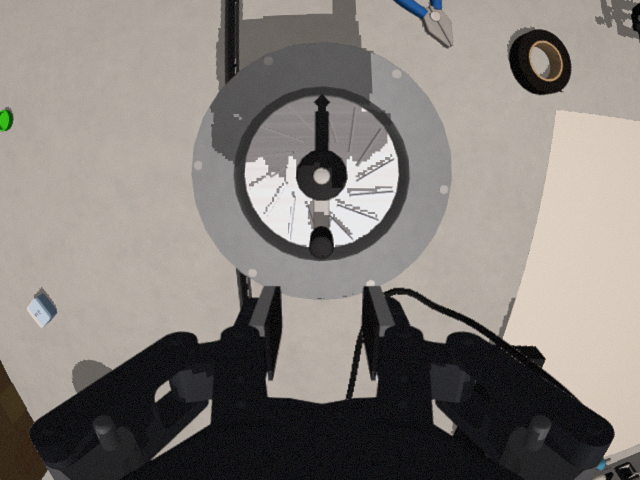

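The wrist picture shows the hub at (321,175), the pointer tip at (322,98) and the knob at (320,242), with the wheel let go. Next I'll check the axis and pointer from this view, then fetch the cap.

Run:
```python
from turn import *
r,c=pickle.load(open("w.pkl","rb"));f=240/np.tan(np.radians(c["fovy"]/2))
def wz(u,v,z):
    d=np.array([u-c["cx"],v-c["cy"]]);a=np.linalg.norm(d)/f;d=d/np.linalg.norm(d)
    M=np.array(c["mount"]);ray=np.r_[d*np.sin(a),np.cos(a)];Rt=rot(r["tool_rot"])
    o=Rt.apply(M[:3,3])+r["ee_pos"];w=Rt.apply(M[:3,:3]@ray);return (o+w*(z-o[2])/w[2])[:2]
h=wz(321.5,175.5,48);t=wz(322,97,42);k=wz(320.5,240,76);print(h,t,k,np.linalg.norm(t-h),np.arctan2(*(t-h)[::-1]),np.arctan2(*(h-k)[::-1]),"cap",wz(4,120,7))
q=down(-np.pi/2) if abs(bot.ik([478.5,-309.6,120],down(-np.pi/2))[5])<abs(bot.ik([478.5,-309.6,120],down(np.pi/2))[5]) else down(np.pi/2)
bot.servo_line([*r["ee_pos"][:2],200],speed=150)
bot.move_to([478.5,-309.6,110],q);bot.move_gripper(48,25)
bot.servo_line([478.5,-309.6,23],speed=120,until_force=8)
bot.servo_line([478.5,-309.6,20.5],speed=30,until_force=6)
bot.move_gripper(10,25)
s=bot.read_state();print(s["grip_width"],s["grip_force"],s["ee_pos"],s["ft_force"],s["clock"])
bot.servo_line([478.5,-309.6,130],speed=150)
r=bot.read_state();print(r["grip_width"],r["clock"],r["joint_positions"])
c=bot.read_camera("wrist");cv2.imwrite("pics/w2.png",c["image"])
```

```text
[561.63975885  31.99106016] [505.14825237  33.60123535] [601.25527959  30.44178666] 56.514449196799426 3.1130974078478046 3.1025048323671673 cap [ 479.60714707 -305.35248074]
21.56643568527583 24.464260126260342 [ 478.60487169 -309.73619169   20.81261103] [-0.91580394  0.10093532  3.97798047] 29.3917
21.228155678023473 30.275 [-6.38529072e-01  4.69095278e-01  1.58658274e+00 -2.49520647e-05
  1.08743273e+00  9.32230738e-01]
```

View pics/w2.png

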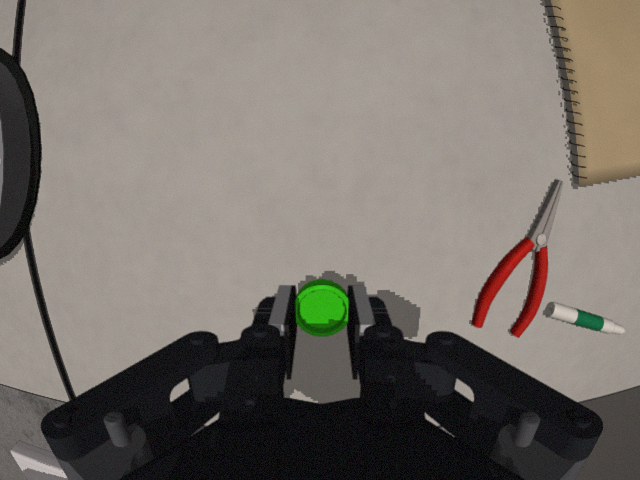

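The cap is gripped, with its centre at about (322,308), but it may sit off-centre in the pads because the width reads 21.3 mm rather than 24. I'll compute where it is in the tool frame and check that it isn't slipping.

Run:
```python
from turn import *
r=bot.read_state();c=bot.read_camera("wrist");f=240/np.tan(np.radians(c["fovy"]/2))
hsv=cv2.cvtColor(c["image"],cv2.COLOR_BGR2HSV);g=(hsv[...,0]>45)&(hsv[...,0]<75)&(hsv[...,1]>150);g[:200]=0;g[:,450:]=0
v,u=np.nonzero(g);print(len(u),u.min(),u.max(),v.min(),v.max(),r["grip_width"],r["clock"],r["tool_rot"])
M=np.array(c["mount"])
def tz(u,v,z):
    d=np.array([u-c["cx"],v-c["cy"]]);a=np.linalg.norm(d)/f;d=d/np.linalg.norm(d)
    w=M[:3,:3]@np.r_[d*np.sin(a),np.cos(a)];o=M[:3,3];return o+w*(z-o[2])/w[2]
for z in(12,16):print(tz(u.mean(),(v.min()+v.max())/2,z),tz(u.min(),v.mean(),z)[1],tz(u.max(),v.mean(),z)[1],tz(320,v.min(),z)[0],tz(320,v.max(),z)[0])
```

```text
3008 0 449 211 479 21.466708989396203 30.325 [-5.66730595e-04  9.99999559e-01 -1.64311758e-05 -7.49317850e-04]
[-14.31836082  -2.9266452   12.        ] -184.69071221933868 53.484911597811575 42.31685563566079 -105.29451948346058
[-16.78694703  -2.9929954   16.        ] -190.1793756493428 55.10140848887818 41.537788633702526 -110.47707021992663
```

Run:
```python
from turn import *
c=bot.read_camera("wrist");f=240/np.tan(np.radians(c["fovy"]/2))
b,g,r_=[c["image"][...,i].astype(int) for i in range(3)]
m=((g>b+50)&(g>r_+50)).astype(np.uint8);m[:,:260]=0;m[:,390:]=0
n,l,st,ce=cv2.connectedComponentsWithStats(m);i=1+np.argmax(st[1:,4]);print(st[i],ce[i])
M=np.array(c["mount"])
def tz(u,v,z):
    d=np.array([u-c["cx"],v-c["cy"]]);a=np.linalg.norm(d)/f;d=d/np.linalg.norm(d)
    w=M[:3,:3]@np.r_[d*np.sin(a),np.cos(a)];o=M[:3,3];return o+w*(z-o[2])/w[2]
x,y,w,h,_=st[i]
off=tz(x+w/2,y+h/2,13);print(off,np.ptp([tz(x,y+h/2,12)[1],tz(x+w,y+h/2,12)[1]]),np.ptp([tz(x+w/2,y,12)[0],tz(x+w/2,y+h,12)[0]]))
assert abs(off[0])<18 and abs(off[1])<5
q=bot.read_state()["tool_rot"]
P=np.array([478.5-off[0],33.7])
bot.servo_line([478.5,-309.6,160],speed=150);bot.move_to([*P,130],q)
bot.servo_line([*P,66],speed=100,until_force=8)
h=bot.servo_line([*P,60.7],speed=20,until_force=4)
s=bot.read_state();print(h,s["ee_pos"],s["ft_force"],s["grip_width"],s["clock"])
bot.dwell(.2);bot.move_gripper(36)
bot.servo_line([*P,150],speed=100)
bot.move_to([400,-180,330],q)
c=bot.read_camera("top");d=bot.read_camera("side");pickle.dump((c,d),open("end.pkl","wb"));print(bot.read_state()["clock"])
a=cv2.resize(c["image"][205:325,230:330],(400,480));x,y=proj(d,[530,32,40]).astype(int)
e=cv2.resize(d["image"][y-60:y+60,x-50:x+50],(400,480));cv2.imwrite("pics/end.png",np.hstack([a,e]))
```

```text
[ 295  280   54   56 2439] [321.68388684 307.70110701]
[ 2.61769239 -0.57226049 13.        ] 21.594593860324853 25.08125497605465
False [475.90196162  33.70594191  60.74086445] [ 0.48664899  0.20964237 -0.93425042] 21.46829356057201 33.2833
36.0333
```

View pics/end.png

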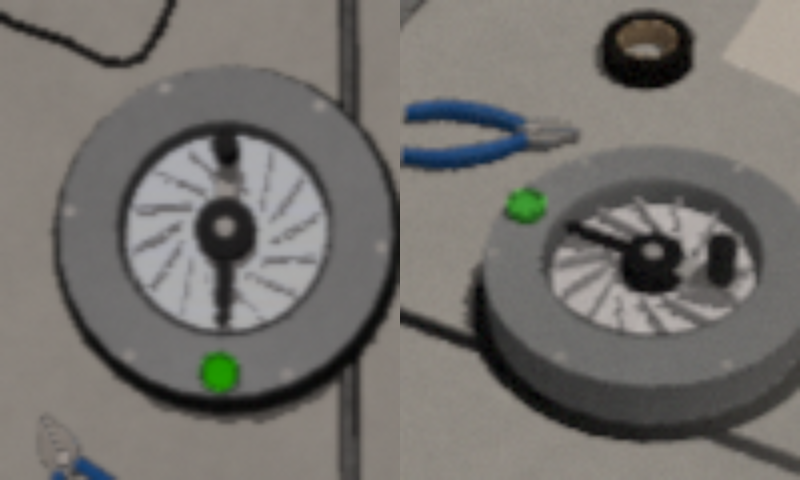

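The final picture shows the cap flat on the rim at crop (220,373). That is about 82 mm from the axis and in line with the pointer, and the casing hasn't moved. Handing in.

```bash
python3 -c "
from rig import bot
print(bot.finish_job())"
```

```text
the job is handed in; nothing more can be done
None
```

I handed the job in at about 36 s: the wheel stands near the middle of its rubbing spot, let go, with the green cap on the rim in front of the pointer and the casing not visibly moved; the verdict wasn't shown.

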